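Fetch the partner knight from the sliding-lid box

TASK

Slide the lid of the wooden piece box along its grooves until it is well clear of the compartment, lift out the walnut knight inside, and stand it upright in the middle of the empty round place on the setup strip, beside its partner. Do not disturb the knight already standing there.

Things in the scene. Friction and masses are not known exactly. Their poses are not given: they have to be found in the camera images.
- lid_pull (a point): Top middle of the dark bar (44 mm long in x, 14 thick in y, 22 tall) amid the pale lid (99 x 140 mm) of the fixed box; 97 mm above the shelf, box rims 78. Pinch it across y. The lid slides level, only along this point's y: +y opens, about 1.5 N, 125 mm from shut to a stop; starts 0 to 12 mm open, stays put, never leaves its grooves. About 100 mm of sliding bares the knight.
- knight: Walnut chess knight, 30 to 65 g, upright, under the lid on the box floor (5 mm above the shelf; inside 100 x 134 mm), near the middle. Origin: centre of underside; z up, x to the muzzle. Round foot 32 mm wide, 20 wide at height 18; above it flat sides 16 mm apart in y, 21 to 30 mm long in x, height 58 in all. Grip across y at heights 25 to 50. Its y is within 0.5 rad of the lid's sliding line.
- place: The empty one of the two round pale inlays (52 mm across, 84 mm apart) on the setup strip, a fixed board 176 x 90 x 8 mm lying on the shelf. Origin: centre of that inlay on the strip's top face, 8 mm above the shelf; z up, x along the strip's length.
- neighbour: The partner knight, same size and shape, loose, standing on the strip's other inlay; to be left alone. Origin: centre of its underside.

How it is judged:
By the outcome, as a careful person would: the job done as asked, in the order asked, and still so for the second after the job is handed in, with the robot touching nothing.
It also fails if it takes over 56 s, if anything falls off the work surface, if the arm or the gripper's body presses on something with over 40 N, if the wrist force passes 120 N, or if a joint passes its speed limit or range.

ROBOT

A 7-joint arm with a two-finger parallel gripper is mounted at the origin on the work surface. World frame = base frame: x ahead of the robot, y to its left, z up, the work surface at z = 0. Lengths are in m, angles in rad, forces in N, time in s.
With the tool pointing down it reaches from about 0.4 to 0.85 m from the base axis. Payload 10.4 kg.
Tool frame: the origin (TCP) lies at the very end of the fingers, on their centre line; the grasp point (between the pads) lies 19 mm behind it; z points along the fingers, y is the line along which they close (so a half turn about z gives the same grasp; the last joint's range is limited). The gripper opens to 85 mm and grips with 20 to 120 N. Pads are 22 mm wide; open, the fingers measure 114 mm over their backs; the gripper's body (76 mm by 85 mm) begins 54 mm behind the grasp point. The pads swing forward as they close: fully open they stand 13 mm farther back than shut.
Start: joints at [1.131, 0.332, -0.065, 1.46, 0.022, 1.35, -0.088], TCP at [0.253, -0.572, 0.231] pointing down, gripper open.
Joint ranges: [-2.6, 2.6], [-0.5, 2.12], [-1.47, 1.34], [0.16, 2.42], [-1.27, 4.41], [0.06, 2.06], [-2.6, 2.6]. Speed limits (rad/s): [2.22, 2.22, 2.79, 2.79, 3.14, 3.14, 3.14].

INTERFACE

Orientations are given as a unit quaternion [x, y, z, w].
In Python, from workcell import * gives the robot as it stands.
- The arm moves only by the tool step_arm, never from a script. Its argument "commands" is one flat list of numbers, 7 for each row, row after row: the finger opening in mm, from 0 to 85.4, then the shift along the world's x, y, z as a fraction of full scale, then the turn, a rotation vector about the world's x, y, z as a fraction of full scale. A call has exactly 10 rows; each row is the pose to reach, as a shift and turn from the pose commanded when the call began, turning the shorter way round; what a row does not reach only later rows make up. Full scale, the value 1, is 0.6 m for a shift and pi rad for a turn. A row lasts 1/8 s, in which the tool goes at most 62.5 mm and 10.7 degrees, less where a joint would pass 70% of its speed; a pose out of reach is approached as far as the arm can. A call with a number of a shift or a turn outside -1 to 1 is refused whole. A call with a gripper value outside its range is refused whole. The fingers move at their own pace and stop on an object; "squeeze" is the grip in N (left out, the last holds). Time passes only in rows, so rows that repeat a pose let the fingers close, or fill a call up. It gives the time, the measured TCP pose, the force, the opening and the grip force at its end, in the units of the state.
- get_obs(): the state, without advancing time (a new reading comes with each control period).
- camera(name): name is "scene" or "top" or "wrist"; returns the picture (480x640x3 uint8, red, green, blue); there is no depth.
- camera_params(name): a dict with "mtx" (3x3 intrinsics, pixels), "extrinsics" (4x4, takes a point from world to camera coordinates); the wrist camera has in their place "tool_from_camera" (4x4, takes a point from camera to tool coordinates, whose origin is the TCP and whose axes are the flange's). Camera axes: x right, y down, z forward; pixel columns grow to the right and rows downward; lengths in m; the calibration is good to about 2 mm. A picture is of the moment at which its call begins: read the wrist's pose just before it. camera_params takes no time and is no camera call.
- hand_in(): hands the job in; it is judged then, once.
The state is a dict: "clock": time; "joint_pos": joint angles; "joint_velocities": joint speeds; "tau": joint torques, N m; "position": TCP position; "ee_rot": TCP orientation; "ft_force": force on the tool from outside, world axes, zero at the start; "torque": the same for the moment, N m; "grip_width": opening from 0.0 (shut) to 1.0 (fully open); "grasp_force": force on a finger pad.
Only numpy, scipy, OpenCV 4.12 (cv2) and the standard library are available. Lean on these libraries where they do the work, as an engineer would, in place of code of your own. Each camera call takes 0.05 s, during which the arm holds its last target. There are 200 camera calls.

## Working session

There is one attempt and no reset: what is moved stays moved. The work goes in short steps, Python scripts to look and compute and a tool call to move; the robot and the scene stay as the last step left them, time stands still between calls to the robot, and variables do not carry over. Pictures are saved under pics/ and viewed, at most 10 in all, crops included, and the job is handed in when it is done.

Besides the shell and the picture viewer there is one more tool, called after "Request:" as name(argument=value, ...), one argument or row to a line, values as JSON. step_arm: Moves the arm, as the interface text tells. Its arguments: {"type":"object","properties":{"commands":{"type":"array","items":{"type":"number"}},"squeeze":{"type":"number"}},"required":["commands"]}

```bash
mkdir -p pics
python3 - <<'E'
from workcell import *
import cv2,numpy as np
o=get_obs();print(o)
for n in("top","scene"):
    im=camera(n);cv2.imwrite(f"pics/{n}0.png",im[:,:,::-1])
    p=camera_params(n);print(n,p)
print(camera_params("wrist"))
a=cv2.imread("pics/top0.png");b=cv2.imread("pics/scene0.png")
E
```

```text
{'clock': 0.0, 'joint_pos': array([ 1.13140865,  0.33289619, -0.06470288,  1.46093264,  0.02160956,
        1.34989019, -0.08853176]), 'joint_velocities': array([-4.45216429e-04,  1.04928384e-04,  9.99823276e-04,  4.20846943e-05,
        6.43602825e-04,  1.83162984e-03, -6.46604485e-04]), 'tau': array([ 1.96425513e-03, -6.25443363e+01,  5.01494645e-02, -3.91609025e+01,
        1.63091195e-02,  9.76501586e-03, -4.76941682e-05]), 'position': array([ 0.25286043, -0.57116134,  0.23050489]), 'ee_rot': array([ 9.78364858e-01,  2.06885701e-01, -1.83791798e-04, -6.91219877e-04]), 'ft_force': array([-0.24810919, -0.19242108,  0.97908566]), 'torque': array([0.01929571, 0.00565185, 0.00765934]), 'grasp_force': 0.0, 'grip_width': 0.9997664104940528}
top {'mtx': array([[555.05891146,   0.        , 320.00891213],
       [  0.        , 555.05891146, 237.13958438],
       [  0.        ,   0.        ,   1.        ]]), 'extrinsics': array([[-2.76218118e-03, -9.99995962e-01,  6.68298843e-04,
        -4.70990654e-02],
       [-9.81603619e-01,  2.58379074e-03, -1.90912701e-01,
         5.74367337e-01],
 
[... 424 characters left out ...]
0.62986632,  0.01122633, -0.77662242, -0.28031773],
       [-0.77665712,  0.02003717, -0.62960482,  1.42082554],
       [ 0.        ,  0.        ,  0.        ,  1.        ]])}
{'mtx': array([[404.29696301,   0.        , 319.09422934],
       [  0.        , 404.29696301, 235.92917375],
       [  0.        ,   0.        ,   1.        ]]), 'tool_from_camera': array([[-2.66006465e-04, -9.56639721e-01, -2.91273710e-01,
         7.58611661e-02],
       [ 9.99999780e-01, -4.31359488e-04,  5.03475624e-04,
        -3.20227667e-04],
       [-6.07288459e-04, -2.91273512e-01,  9.56639625e-01,
        -1.41804214e-01],
       [ 0.00000000e+00,  0.00000000e+00,  0.00000000e+00,
         1.00000000e+00]])}
```

View pics/top0.png

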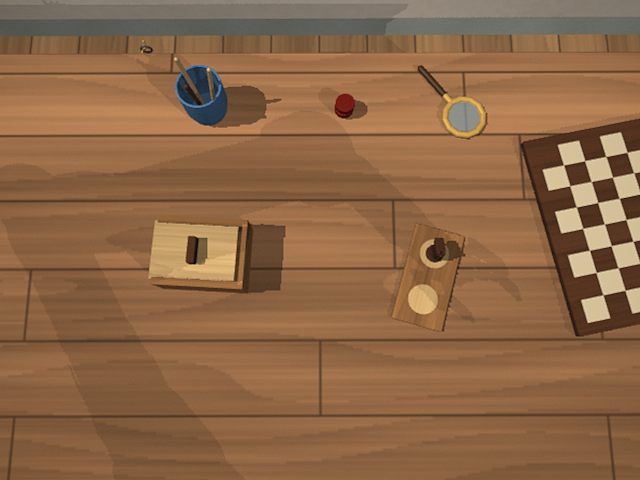

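View pics/scene0.png

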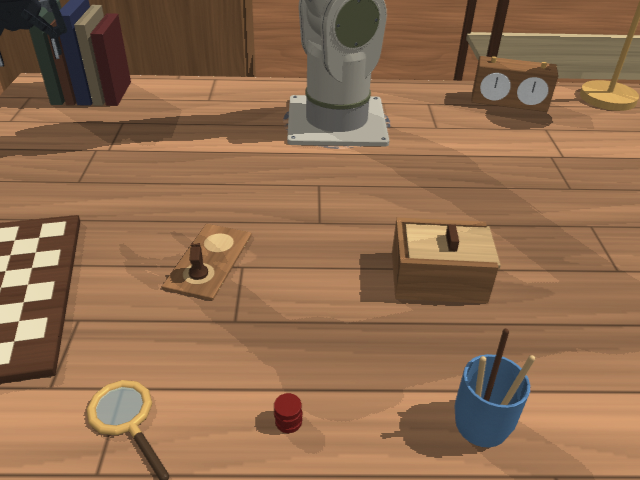

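The top view shows the box with its pale lid at about (195,250) and the dark bar at (193,250). The lid overhangs on the left, so it opens leftward (+y). The strip's empty inlay is at (423,298), and the neighbour stands at (436,250). The scene view agrees.

```bash
cat > h.py <<'E'
import numpy as np,cv2
from scipy.spatial.transform import Rotation as R
def cast(p,uv,z,T=None):
    """pixels -> world points on plane z. T: world_from_camera"""
    if T is None: T=np.linalg.inv(p["extrinsics"])
    uv=np.atleast_2d(np.float64(uv))
    d=np.c_[uv,np.ones(len(uv))]@np.linalg.inv(p["mtx"]).T@T[:3,:3].T
    c=T[:3,3]; return c+d*((z-c[2])/d[:,2])[:,None]
def wristT(p,o):
    T=np.eye(4);T[:3,:3]=R.from_quat(o["ee_rot"]).as_matrix();T[:3,3]=o["position"]
    return T@p["tool_from_camera"]
def blobs(m,amin):
    c,_=cv2.findContours(m.astype(np.uint8),cv2.RETR_EXTERNAL,cv2.CHAIN_APPROX_NONE)
    return [k[:,0,:] for k in c if cv2.contourArea(k)>amin]
def rect(P):
    (c,s,a)=cv2.minAreaRect(np.float32(P[:,:2]*1000)); return np.round(c,1),np.round(s,1),round(a,2)
E
python3 - <<'E'
from workcell import *
from h import *
for n in("top","scene"):
    im=cv2.imread(f"pics/{n}0.png");p=camera_params(n)
    hsv=cv2.cvtColor(im,cv2.COLOR_BGR2HSV).astype(int);b=im[:,:,0].astype(int)
    H,S,V=hsv[...,0],hsv[...,1],hsv[...,2]
    if n=="top":print(im[265,220],im[298,423],im[250,193],im[245,245],im[300,440],im[320,300])
    pale=(V>150)&(S<125); dark=V<75
    box=(slice(200,310),slice(130,480)) if n=="top" else (slice(205,310),slice(150,520))
    for nm,m,z in(("pale",pale,(.075,.008)),("dark",dark,(.097,))):
        k=np.zeros(m.shape,bool);k[box]=m[box]
        for c in blobs(k,60 if nm=="dark" else 150):
            for zz in z: print(n,nm,c.min(0),c.max(0),zz,rect(cast(p,c,zz)))
E
```

```text
[112 171 213] [120 182 222] [33 52 82] [ 44  77 113] [ 60 100 149] [ 75 110 157]
top pale [408 285] [436 309] 0.075 (array([ 470.8, -214.5]), array([45.8, 39. ]), 89.84)
top pale [408 285] [436 309] 0.008 (array([ 476.4, -226.8]), array([49.2, 41.9]), 89.84)
top pale [420 240] [446 267] 0.075 (array([ 539.7, -231.4]), array([46.4, 33.5]), 29.5)
top pale [420 240] [446 267] 0.008 (array([ 550.4, -245. ]), array([49.9, 36. ]), 29.5)
top pale [148 220] [237 280] 0.075 (array([548.4, 161. ]), array([140.6,  97.6]), 87.32)
top pale [148 220] [237 280] 0.008 (array([559.8, 176.5]), array([151. , 104.9]), 87.32)
top dark [426 238] [445 261] 0.097 (array([ 545.1, -237.7]), array([27.3, 41. ]), 52.84)
top dark [187 237] [198 263] 0.097 (array([544.6, 154. ]), array([14.1, 43.2]), 76.19)
top dark [157 222] [281 292] 0.097 (array([502.2, 112.1]), array([ 94.7, 177. ]), 35.67)
scene pale [496 271] [519 282] 0.075 (array([626.4, 233.9]), array([37. , 24.8]), 82.16)
scene pale [496 271] [519 282] 0.008 (array([553.6, 268.2]), array([41.1, 27.5]), 82.16)
scene pale [240 269] [519 309] 0.075 (array(
[... 1240 characters left out ...]
3] [205 265] 0.075 (array([ 556.7, -283.6]), array([104.4,  90.4]), 1.1)
scene pale [150 223] [205 265] 0.008 (array([ 476.1, -307.1]), array([116. , 100.5]), 1.1)
scene pale [321 205] [519 222] 0.075 (array([469.5, 123.4]), array([ 48.7, 340.1]), 1.2)
scene pale [321 205] [519 222] 0.008 (array([379.2, 145.3]), array([ 54.1, 378. ]), 1.2)
scene pale [150 205] [317 221] 0.075 (array([ 474.7, -196.3]), array([ 45.6, 287.4]), 1.2)
scene pale [150 205] [317 221] 0.008 (array([ 385., -210.]), array([ 50.7, 319.5]), 1.2)
scene dark [189 245] [207 279] 0.097 (array([ 624.1, -231.2]), array([77.7, 25.7]), 9.04)
scene dark [446 225] [458 250] 0.097 (array([561.4, 156.9]), array([17.5, 63. ]), 86.96)
```

Request:
step_arm(
  commands=[85,0.038,0.057,0,0,0,-0.015,85,0.076,0.114,0,0,0,-0.03,85,0.126,0.19,0,0,0,-0.05,85,0.177,0.266,0,0,0,-0.07,85,0.227,0.341,0,0,0,-0.09,85,0.278,0.418,0,0,0,-0.11,85,0.328,0.494,0,0,0,-0.13,85,0.36,0.54,0,0,0,-0.148,85,0.378,0.568,0,0,0,-0.148,85,0.378,0.568,0,0,0,-0.148],
  squeeze=30,
)

```text
clock: 1.35
position: [0.4803, -0.2293, 0.231]
ee_rot: [1.0, -0.023, -0.0, -0.0]
ft_force: [0.1, 0.5, 0.3]
grip_width: 0.997
grasp_force: 0.0
```

Run:
```python
from workcell import *
from h import *
o=get_obs();im=camera("wrist")[:,:,::-1];cv2.imwrite("pics/w1.png",im);p=camera_params("wrist")
T=wristT(p,o);print(o["clock"],o["position"],o["ee_rot"])
hsv=cv2.cvtColor(im,cv2.COLOR_BGR2HSV).astype(int)
m=(hsv[...,2]>150)&(hsv[...,1]<125)
for c in blobs(m,800):
    print(c.min(0),c.max(0),rect(cast(p,c,.008,T)))
```

```text
1.35 [ 0.48034393 -0.22926929  0.23104227] [ 9.99745050e-01 -2.25771027e-02 -1.80828178e-04 -2.77172770e-04]
[180 378] [458 452] (array([ 234.7, -217.7]), array([301.1,  97.6]), 89.65)
[  0 283] [146 389] (array([347.6,  36.8]), array([168.1, 116.5]), 89.96)
[144 262] [639 382] (array([ 347. , -302.9]), array([502.1, 117.9]), 89.93)
[287 176] [344 232] (array([ 475.2, -224.9]), array([52.5, 52.6]), 75.03)
[  0 136] [589 282] (array([ 470.2, -198.6]), array([118.2, 571.1]), 0.06)
[308  80] [367 143] (array([ 555.7, -247.7]), array([51.1, 52. ]), 87.4)
[613   0] [639  55] (array([ 612.5, -484.8]), array([41.2, 20.4]), 11.0)
[253   0] [580 141] (array([ 588.5, -320.3]), array([276.4, 110.5]), 89.63)
[0 0] [258 152] (array([592.3, -73.3]), array([209.8, 117.4]), 89.88)
```

View pics/w1.png

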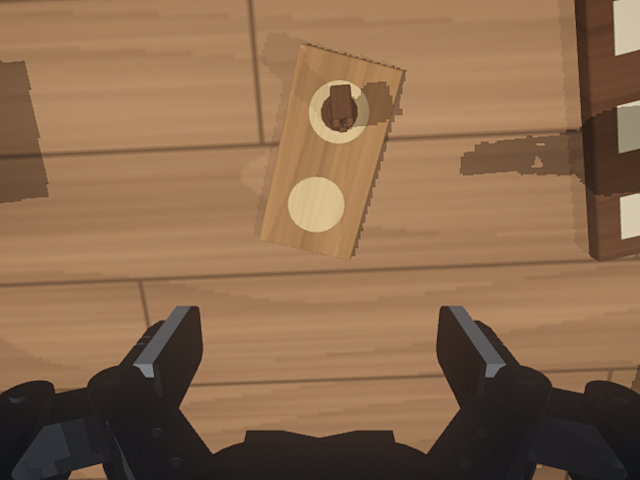

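The wrist view shows the empty inlay at pixel (316,204), which is world (0.475, -0.225). The neighbour is at (338,112). Next I go above the lid bar.

Request:
step_arm(
  commands=[85,0.011,0.065,0,0,0,0,85,0.026,0.15,0,0,0,0,85,0.041,0.235,-0.01,0,0,0,85,0.056,0.32,-0.02,0,0,0,85,0.071,0.405,-0.03,0,0,0,85,0.085,0.49,-0.04,0,0,0,85,0.1,0.575,-0.05,0,0,0,60,0.11,0.63,-0.05,0,0,0,60,0.113,0.65,-0.05,0,0,0,60,0.113,0.65,-0.05,0,0,0],
)

```text
clock: 2.65
position: [0.5478, 0.1582, 0.2011]
ee_rot: [1.0, -0.024, -0.0, 0.0]
ft_force: [0.7, -0.7, -0.1]
grip_width: 0.7
grasp_force: 0.0
```

Run:
```python
from workcell import *
from h import *
o=get_obs();im=camera("wrist")[:,:,::-1];cv2.imwrite("pics/w2.png",im);p=camera_params("wrist")
T=wristT(p,o);print(o["clock"],o["position"],o["ee_rot"],T[:3,3])
hsv=cv2.cvtColor(im,cv2.COLOR_BGR2HSV).astype(int)
m=(hsv[...,2]>150)&(hsv[...,1]<125)
for c in blobs(m,2000): print("pale",c.min(0),c.max(0),rect(cast(p,c,.075,T)))
m=hsv[...,2]<95
for c in blobs(m,500): print("dark",c.min(0),c.max(0),rect(cast(p,c,.097,T)))
```

```text
2.65 [0.54782731 0.15818478 0.20109512] [ 9.99702412e-01 -2.43915672e-02 -2.11145839e-04  3.07197228e-04] [0.62338945 0.15562087 0.34286947]
pale [  0 366] [ 69 434] (array([426.3, 402.1]), array([33.8, 87.3]), 37.49)
pale [223 347] [416 442] (array([415.1, 163.9]), array([152.8,  87.9]), 82.1)
pale [539 338] [639 435] (array([421.5, -64.9]), array([123.1,  58.8]), 49.92)
pale [240 302] [399 349] (array([471.4, 162.8]), array([117.6,  39.2]), 86.48)
pale [426 211] [639 339] (array([502.3,   4. ]), array([159.6,  94.2]), 89.95)
pale [476 181] [639 213] (array([563.4,  -3. ]), array([110.5,  21.3]), 89.94)
pale [ 0 57] [639 358] (array([552.7, 175.8]), array([191. , 445.3]), 0.33)
pale [0 0] [639  80] (array([664.9, 155. ]), array([391.6,  44. ]), 87.21)
dark [  0 296] [639 479] (array([428.9, 164.1]), array([497.3, 156. ]), 87.11)
```

View pics/w2.png

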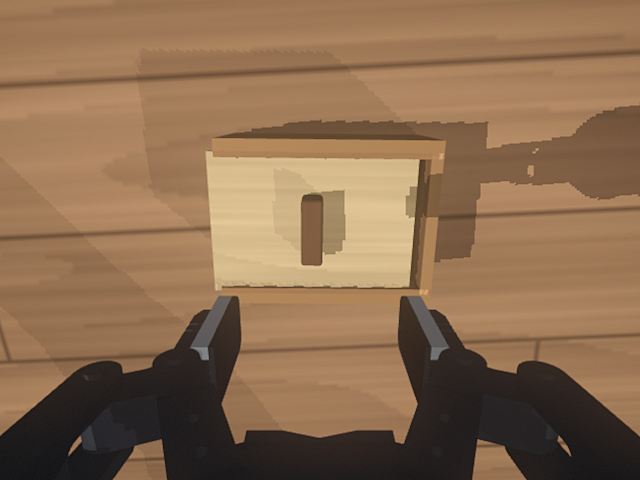

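Run:
```python
from workcell import *
from h import *
o=get_obs();p=camera_params("wrist");T=wristT(p,o)
im=cv2.imread("pics/w2.png")
hsv=cv2.cvtColor(im,cv2.COLOR_BGR2HSV).astype(int)
b=im[:,:,::-1].astype(int)
print(im[230,312],im[198,312],im[250,230],im[230,335],im[148,300],im[297,300])
k=np.zeros(im.shape[:2],bool);s=(slice(185,275),slice(290,335));k[s]=(b[...,1]<100)[s]&(b[...,0]-b[...,2]>20)[s]&(abs(b[...,0]-im[230,312,2])<18)[s]
for c in blobs(k,200): print("bartop",c.min(0),c.max(0),rect(cast(p,c,.097,T)))
print(cast(p,[[206,152],[420,157],[412,288],[216,291]],.075,T))
print("rim",cast(p,[[213,139],[445,141],[218,291],[427,291]],.078,T))
```

```text
[ 64  92 129] [49 71 92] [145 192 219] [ 98 136 161] [ 91 135 178] [ 89 133 176]
bartop [301 201] [322 264] (array([550.7, 162.7]), array([13.1, 41.7]), 87.09)
[[0.60283055 0.22909743 0.075     ]
 [0.59258169 0.08974335 0.075     ]
 [0.49940209 0.09342404 0.075     ]
 [0.50425936 0.23486966 0.075     ]]
rim [[0.61095082 0.22273205 0.078     ]
 [0.60224507 0.07471671 0.078     ]
 [0.50552114 0.23254634 0.078     ]
 [0.49790532 0.08335484 0.078     ]]
```

The bar top is at pixels (301–322, 201–264), world (0.5505, 0.1625), and the slide direction is about 87.1°. Next I descend and pinch.

Request:
step_arm(
  commands=[50,0.004,0.006,-0.04,0,0,0,50,0.004,0.006,-0.1,0,0,0,50,0.004,0.006,-0.15,0,0,0,50,0.004,0.006,-0.18,0,0,0,50,0.004,0.006,-0.2,0,0,0,30,0.004,0.006,-0.2,0,0,0,5,0.004,0.006,-0.2,0,0,0,5,0.004,0.006,-0.2,0,0,0,5,0.004,0.006,-0.2,0,0,0,5,0.004,0.006,-0.2,0,0,0],
  squeeze=40,
)

```text
clock: 3.95
position: [0.5507, 0.163, 0.0824]
ee_rot: [1.0, -0.024, 0.001, -0.0]
ft_force: [-1.4, -0.7, 6.0]
grip_width: 0.15
grasp_force: 41.9
```

Request:
step_arm(
  commands=[5,0,0.005,0.001,0,0,0,5,0.001,0.02,0.002,0,0,0,5,0.002,0.045,0.002,0,0,0,5,0.0035,0.07,0.002,0,0,0,5,0.005,0.1,0.002,0,0,0,5,0.0065,0.13,0.002,0,0,0,5,0.0078,0.155,0.002,0,0,0,5,0.009,0.177,0.002,0,0,0,5,0.0095,0.188,0.002,0,0,0,5,0.0095,0.188,0.002,0,0,0],
)

```text
clock: 5.2
position: [0.5573, 0.277, 0.0826]
ee_rot: [1.0, -0.024, 0.002, -0.001]
ft_force: [9.4, 0.3, -6.3]
grip_width: 0.151
grasp_force: 40.4
```

Request:
step_arm(
  commands=[40,0,0,0,0,0,0,40,0,0,0,0,0,0,40,0,0,0.02,0,0,0,40,0,0,0.08,0,0,0,40,0,0,0.15,0,0,0,50,0,-0.04,0.2,0,0,0,60,-0.005,-0.1,0.22,0,0,0,60,-0.01,-0.16,0.22,0,0,0,60,-0.01,-0.19,0.22,0,0,0,60,-0.01,-0.19,0.22,0,0,0],
)

```text
clock: 6.45
position: [0.5499, 0.161, 0.2149]
ee_rot: [1.0, -0.025, 0.0, 0.0]
ft_force: [-0.0, 0.7, -0.2]
grip_width: 0.705
grasp_force: 0.0
```

Run:
```python
from workcell import *
from h import *
o=get_obs();im=camera("wrist")[:,:,::-1];cv2.imwrite("pics/w3.png",im)
print(o["clock"],o["position"],o["ee_rot"],o["ft_force"])
cv2.imwrite("pics/w3c.png",cv2.resize(im[100:330,150:470],None,fx=2.5,fy=2.5,interpolation=cv2.INTER_CUBIC))
```

```text
6.45 [0.54993117 0.16099594 0.21485625] [ 9.99689269e-01 -2.49262916e-02  1.56572243e-04  1.43972148e-04] [-0.00121293  0.70086059 -0.19474963]
```

View pics/w3c.png

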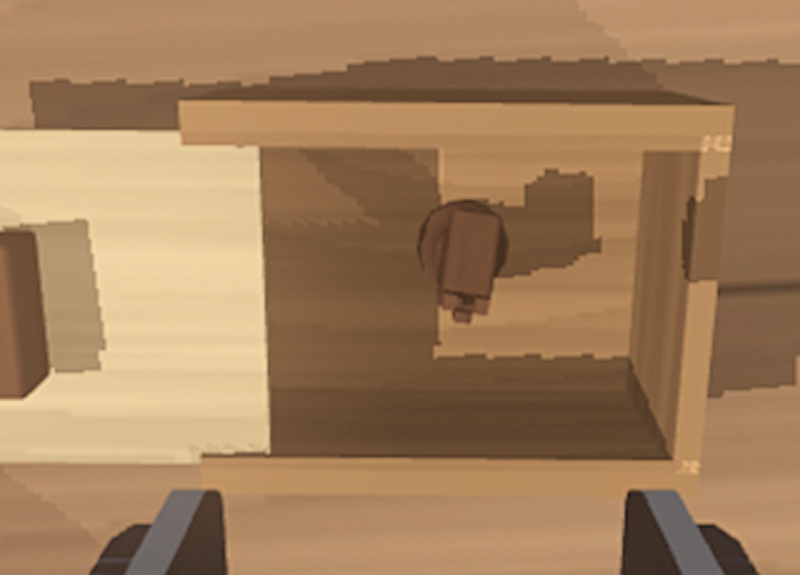

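The crop shows the lid about 115 mm open. The knight's foot is at crop (463,245), full-image (335,198). Its flat sides tilt about 9° from image vertical.

Run:
```python
from workcell import *
from h import *
o=get_obs();p=camera_params("wrist");T=wristT(p,o)
f=lambda q:np.array(q)/2.5+[150,100]
for z in(.006,.01,.015): print("foot",z,cast(p,f([[418,245],[508,245],[463,199]]),z,T).round(4).tolist())
for z1,z2 in((.05,.05),(.063,.05),(.05,.063),(.06,.06)):
    a=cast(p,f([[457,210],[502,212]]),z1,T);b=cast(p,f([[442,292],[490,292]]),z2,T)
    d=(a-b).mean(0);print(z1,z2,a.mean(0).round(4),b.mean(0).round(4),np.degrees(np.arctan2(d[1],d[0])).round(1), np.linalg.norm(a[0]-a[1]).round(4),np.linalg.norm(b[0]-b[1]).round(4),np.linalg.norm(d).round(4))
print(cast(p,f([[265,300],[640,300]]),.075,T).round(4))
```

```text
foot 0.006 [[0.5537, 0.1649, 0.006], [0.5521, 0.1332, 0.006], [0.5692, 0.1484, 0.006]]
foot 0.01 [[0.5545, 0.1648, 0.01], [0.553, 0.1335, 0.01], [0.5698, 0.1485, 0.01]]
foot 0.015 [[0.5555, 0.1647, 0.015], [0.554, 0.1339, 0.015], [0.5706, 0.1487, 0.015]]
0.05 0.05 [0.5723 0.1449 0.05  ] [0.547 0.15  0.05 ] -11.3 0.0138 0.015 0.0258
0.063 0.05 [0.5745 0.1456 0.063 ] [0.547 0.15  0.05 ] -9.1 0.0132 0.015 0.0307
0.05 0.063 [0.5723 0.1449 0.05  ] [0.5503 0.1504 0.063 ] -13.9 0.0138 0.0144 0.0261
0.06 0.06 [0.574  0.1454 0.06  ] [0.5496 0.1503 0.06  ] -11.3 0.0133 0.0145 0.0249
[[0.5538 0.2086 0.075 ]
 [0.5486 0.1009 0.075 ]]
```

Request:
step_arm(
  commands=[45,0.01,-0.02,-0.02,0,0,-0.03,45,0.01,-0.02,-0.06,0,0,-0.048,45,0.01,-0.02,-0.12,0,0,-0.048,45,0.01,-0.02,-0.18,0,0,-0.048,45,0.01,-0.02,-0.23,0,0,-0.048,45,0.01,-0.02,-0.27,0,0,-0.048,45,0.01,-0.02,-0.295,0,0,-0.048,45,0.01,-0.02,-0.305,0,0,-0.048,45,0.01,-0.02,-0.311,0,0,-0.048,45,0.01,-0.02,-0.311,0,0,-0.048],
  squeeze=25,
)

```text
clock: 7.75
position: [0.5561, 0.1499, 0.0284]
ee_rot: [0.995, -0.099, 0.0, -0.0]
ft_force: [-0.5, -0.5, 0.2]
grip_width: 0.525
grasp_force: 0.0
```

Request:
step_arm(
  commands=[35,0,0,0,0,0,0,28,0,0,0,0,0,0,24,0,0,0,0,0,0,20,0,0,0,0,0,0,17,0,0,0,0,0,0,14,0,0,0,0,0,0,8,0,0,0,0,0,0,8,0,0,0,0,0,0,8,0,0,0,0,0,0,8,0,0,0,0,0,0],
)

```text
clock: 9.0
position: [0.5558, 0.1496, 0.028]
ee_rot: [0.995, -0.099, 0.0, 0.0]
ft_force: [-0.6, -1.5, 0.8]
grip_width: 0.18
grasp_force: 27.0
```

Run:
```python
from workcell import *
from h import *
o=get_obs();im=camera("wrist")[:,:,::-1];cv2.imwrite("pics/w4.png",im)
print(o["clock"],o["position"],o["ee_rot"],o["ft_force"])
```

```text
9.0 [0.55575811 0.14960436 0.02796063] [ 9.95052305e-01 -9.93523810e-02  8.74352306e-06  1.17818430e-04] [-0.60337519 -1.50993321  0.84167596]
```

View pics/w4.png

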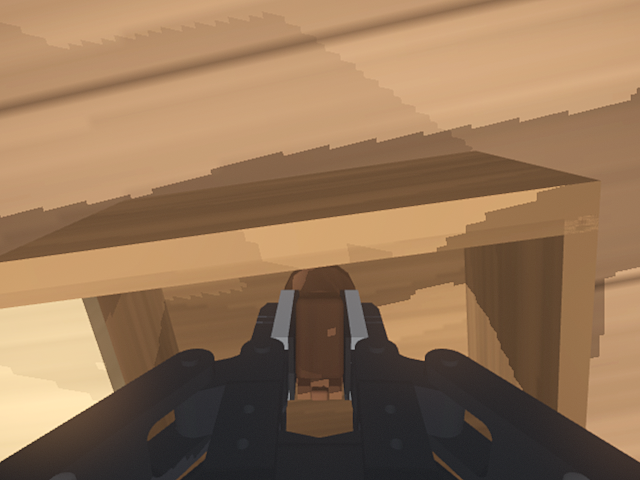

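The knight is held centrally, with its foot front at about (320,265). Next I lift it and compute the foot offset.

Request:
step_arm(
  commands=[8,0,0,0.01,0,0,0,8,0,0,0.03,0,0,0,8,0,0,0.07,0,0,0,8,0,0,0.12,0,0,0,8,0,0,0.17,0,0,0,8,0,0,0.22,0,0,0,8,0,0,0.26,0,0,0,8,0,0,0.28,0,0,0,8,0,0,0.28,0,0,0,8,0,0,0.28,0,0,0],
)

```text
clock: 10.3
position: [0.5553, 0.1495, 0.1949]
ee_rot: [0.995, -0.099, -0.001, 0.0]
ft_force: [0.4, 0.4, -0.9]
grip_width: 0.182
grasp_force: 26.8
```

Run:
```python
from workcell import *
from h import *
p=camera_params("wrist")
o=get_obs();im=camera("wrist")[:,:,::-1];im4=cv2.imread("pics/w4.png")
cv2.imwrite("pics/w5c.png",np.hstack([cv2.resize(x[250:420,250:390],None,fx=2.8,fy=2.8,interpolation=cv2.INTER_CUBIC) for x in(im4,im)]))
print(o["position"],o["grip_width"],o["grasp_force"])
# tool-frame: foot front rim at heights 0..6 mm over underside; TCP is 23 mm above underside
Tt=p["tool_from_camera"]
for h in(0,.003,.006):
    for v in(262,264,266,268): print(h,v,cast(p,[[320,v]],.023-h,Tt)[0].round(4))
```

```text
[0.55526636 0.14948707 0.19492191] 0.18157432791421008 26.772320866584778
0 262 [ 0.0134 -0.0007  0.023 ]
0 264 [ 0.0125 -0.0007  0.023 ]
0 266 [ 0.0116 -0.0007  0.023 ]
0 268 [ 0.0106 -0.0007  0.023 ]
0.003 262 [ 0.0145 -0.0008  0.02  ]
0.003 264 [ 0.0136 -0.0008  0.02  ]
0.003 266 [ 0.0127 -0.0008  0.02  ]
0.003 268 [ 0.0118 -0.0007  0.02  ]
0.006 262 [ 0.0157 -0.0008  0.017 ]
0.006 264 [ 0.0148 -0.0008  0.017 ]
0.006 266 [ 0.0139 -0.0008  0.017 ]
0.006 268 [ 0.013  -0.0008  0.017 ]
```

View pics/w5c.png

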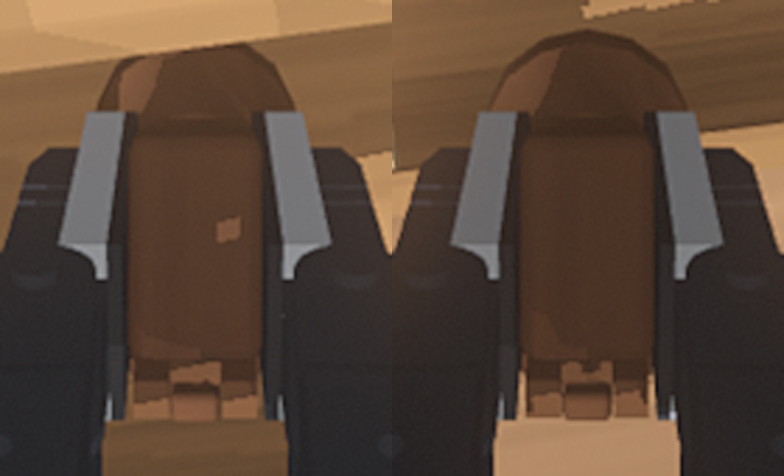

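The foot's front rim is at row 261, so the foot is centred on the tool axis to within about 1 mm. Next I carry it over.

Request:
step_arm(
  commands=[8,-0.01,-0.04,0,0,0,0,8,-0.023,-0.11,0,0,0,0,8,-0.041,-0.19,0,0,0,0,8,-0.06,-0.28,0,0,0,0,8,-0.079,-0.37,0,0,0,0,8,-0.098,-0.46,0,0,0,0,8,-0.115,-0.54,0,0,0,0,8,-0.126,-0.59,0,0,0,0,8,-0.132,-0.618,0,0,0,0,8,-0.133,-0.624,0,0,0,0],
)

```text
clock: 11.6
position: [0.4757, -0.2249, 0.1954]
ee_rot: [0.995, -0.1, -0.0, -0.0]
ft_force: [0.3, 0.6, -0.8]
grip_width: 0.185
grasp_force: 26.8
```

Run:
```python
from workcell import *
from h import *
o=get_obs();print(o["clock"],o["position"],o["ee_rot"],o["grip_width"],o["ft_force"])
im=camera("wrist")[:,:,::-1];o=get_obs();cv2.imwrite("pics/w6.png",im);p=camera_params("wrist");T=wristT(p,o);print(o["position"])
hsv=cv2.cvtColor(im,cv2.COLOR_BGR2HSV).astype(int)
for c in blobs((hsv[...,2]>150)&(hsv[...,1]<125),300):
    r=rect(cast(p,c,.008,T))
    if max(r[1])<70: print(c.min(0),c.max(0),r)
```

```text
11.6 [ 0.47573752 -0.22489742  0.195412  ] [ 9.95021280e-01 -9.96617619e-02 -3.83934438e-04 -1.93237467e-04] 0.18504744621932842 [ 0.26088442  0.60099593 -0.813578  ]
[ 0.47599799 -0.22444136  0.19556289]
[286 399] [352 436] (array([ 265.1, -180.8]), array([39.6, 69. ]), 0.17)
```

Request:
step_arm(
  commands=[8,0,0,-0.03,0,0,0,8,0,0,-0.08,0,0,0,8,0,0,-0.13,0,0,0,8,0,0,-0.18,0,0,0,8,0,0,-0.22,0,0,0,8,0,0,-0.245,0,0,0,8,0,0,-0.26,0,0,0,8,0,0,-0.267,0,0,0,8,0,0,-0.27,0,0,0,8,0,0,-0.27,0,0,0],
)

```text
clock: 12.9
position: [0.4762, -0.2248, 0.0344]
ee_rot: [0.995, -0.099, 0.0, 0.0]
ft_force: [0.3, -0.1, -1.5]
grip_width: 0.179
grasp_force: 26.8
```

Run:
```python
from workcell import *
from h import *
o=get_obs();print(o["position"],o["ft_force"])
a=camera("scene")[:,:,::-1];b=camera("wrist")[:,:,::-1]
cv2.imwrite("pics/s7.png",np.hstack([cv2.resize(a[190:310,140:270],(433,400),interpolation=cv2.INTER_CUBIC),cv2.resize(b[100:420,180:460],(350,400))]))
```

```text
[ 0.47623702 -0.22484528  0.03436299] [ 0.32261433 -0.14915183 -1.53769198]
```

View pics/s7.png

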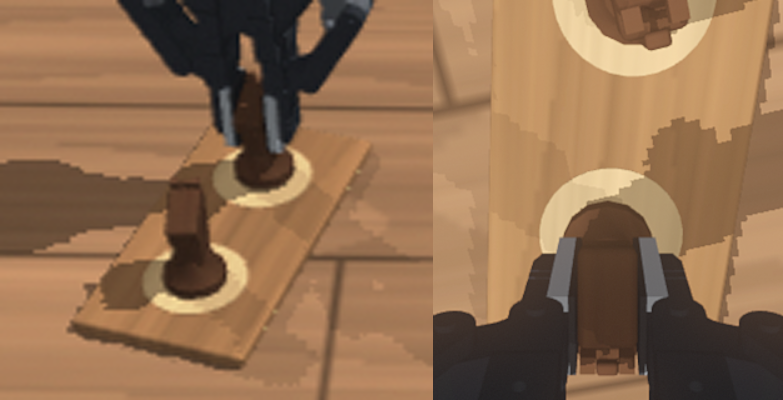

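The scene and wrist crops show the foot centred on the inlay and about 3 mm above it. The neighbour is untouched. Next I lower to contact.

Request:
step_arm(
  commands=[8,0,0,-0.001,0,0,0,8,0,0,-0.002,0,0,0,8,0,0,-0.003,0,0,0,8,0,0,-0.004,0,0,0,8,0,0,-0.005,0,0,0,8,0,0,-0.0055,0,0,0,8,0,0,-0.006,0,0,0,8,0,0,-0.006,0,0,0,8,0,0,-0.006,0,0,0,8,0,0,-0.006,0,0,0],
)

```text
clock: 14.25
position: [0.476, -0.2247, 0.0309]
ee_rot: [0.995, -0.099, 0.0, 0.0]
ft_force: [-2.5, 1.3, 7.6]
grip_width: 0.183
grasp_force: 27.9
```

Request:
step_arm(
  commands=[18,0,0,0.0005,0,0,0,22,0,0,0.001,0,0,0,28,0,0,0.001,0,0,0,35,0,0,0.001,0,0,0,42,0,0,0.001,0,0,0,45,0,0,0.005,0,0,0,45,0,0,0.03,0,0,0,45,0,0,0.08,0,0,0,45,0,0,0.14,0,0,0,45,0,0,0.2,0,0,0],
)

```text
clock: 15.5
position: [0.4761, -0.2246, 0.1527]
ee_rot: [0.995, -0.099, 0.001, 0.0]
ft_force: [0.1, -0.2, 0.2]
grip_width: 0.525
grasp_force: 0.0
```

Request:
step_arm(
  commands=[45,0,0,0.05,0,0,0,45,0,0,0.1,0,0,0,45,-0.02,0,0.12,0,0,0,45,-0.06,0,0.12,0,0,0,45,-0.08,0,0.12,0,0,0,45,-0.08,0,0.12,0,0,0,45,-0.08,0,0.12,0,0,0,45,-0.08,0,0.12,0,0,0,45,-0.08,0,0.12,0,0,0,45,-0.08,0,0.12,0,0,0],
)

```text
clock: 16.75
position: [0.4281, -0.2246, 0.2222]
ee_rot: [0.995, -0.099, -0.0, -0.0]
ft_force: [0.2, -0.5, 0.3]
grip_width: 0.528
grasp_force: 0.0
```

Run:
```python
from workcell import *
from h import *
o=get_obs();print(o["clock"],o["position"],o["ft_force"])
a=camera("scene")[:,:,::-1];b=camera("wrist")[:,:,::-1]
cv2.imwrite("pics/s8.png",np.hstack([a[190:350,140:520],b[60:220,200:440]]))
```

```text
16.75 [ 0.42809386 -0.22464227  0.22224983] [ 0.22981842 -0.47111531  0.25922148]
```

View pics/s8.png

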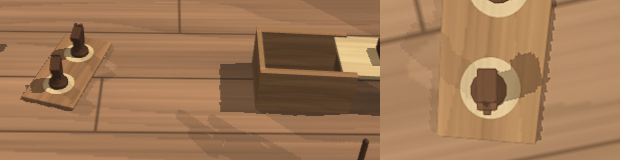

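The knight stands upright in the middle of its inlay (crop (489,90)), the neighbour is undisturbed and the box is open.

```bash
python3 -c "
from workcell import *
print(hand_in())"
```

```text
the job is handed in; nothing more can be done
None
```

I slid the lid about 114 mm open and stood the walnut knight upright in the middle of the empty inlay. The final pictures showed the neighbour undisturbed and the gripper clear, and I handed the job in at about 17 s of the 56 s; no verdict came back.

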